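# Fit a snap ring to a drive spindle and hold it spread at the groove

## Robot

A 6-joint arm with a two-finger parallel gripper is mounted at the origin on the work surface. World frame = base frame: x ahead of the robot, y to its left, z up, the work surface at z = 0. Lengths are in m, angles in rad, forces in N, time in s.
With the tool pointing down it reaches from about 0.35 to 0.85 m from the base axis. Payload 8.1 kg.
Tool frame: the origin (TCP) lies at the centre of the arm's flange, where the gripper is bolted on; the fingertips stand 186 mm ahead of it and the grasp point (between the pads) lies 167 mm ahead of it; z points along the fingers, x is the direction in which the jaws open and shut, and the axes are right-handed (so a half turn about z gives the same grasp; the last joint's range is limited). The gripper opens to 93 mm and grips with 3 to 60 N. Pads are 15 mm wide; open, the fingers measure 128 mm over their backs; the gripper's body (75 mm by 188 mm) begins 65 mm behind the grasp point.
Start: joints at [-1.237, 0.13, 1.488, -0, 1.523, -0.085], TCP at [0.244, -0.548, 0.405] pointing down, gripper open.
Joint ranges: [-2.96, 2.96], [-0.89, 2.26], [0.02, 2.5], [-1.34, 4.48], [0, 2.73], [-2.66, 2.66]. Speed limits (rad/s): [2.39, 2.39, 2.79, 3.14, 3.14, 3.14].

## Interface

Orientations are given as a unit quaternion [x, y, z, w].
In Python, from cell import bot gives the robot as it stands.
- The arm moves only by the tool play_rows, never from a script. Its argument "motion" is one flat list of numbers, 7 for each row, row after row: the shift along the tool's x, y, z as a fraction of full scale, then the turn, a rotation vector about the tool's x, y, z as a fraction of full scale, then the opening, from 0 (shut) to 1 (fully open). In form: [tx, ty, tz, wx, wy, wz, jaw, tx, ty, tz, wx, wy, wz, jaw, ...]. A call has exactly 8 rows; each row shifts and turns the commanded pose from where the row before left it, along the tool's axes as they then stand; what a row does not reach is not made up. Full scale, the value 1, is 0.02 m for a shift and 0.1 rad for a turn. A row lasts 1/12 s, in which the tool goes at most 41.7 mm and 7.16 degrees, less where a joint would pass 70% of its speed; a pose out of reach is approached as far as the arm can. A call with a number of a shift or a turn outside -1 to 1 is refused whole. A call with a gripper value outside its range is refused whole. The fingers move at their own pace and stop on an object; "squeeze" is the grip in N (left out, the last holds). Time passes only in rows, so rows that do not move let the fingers close, or fill a call up. It gives the time, the measured TCP pose, the force and the opening at its end, in the units of the state.
- bot.get_state(): the state, without advancing time (a new reading comes with each control period).
- bot.capture(name): name is "scene" or "top" or "wrist"; returns (picture, depth): 384x512x3 uint8, red, green, blue; 384x512 float32, m along the optical axis (not along the pixel's ray), 0 where there is no reading.
- bot.camera_info(name): a dict with "fx", "fy", "cx", "cy" (pixels), "R" (3x3) and "t" (3): a world point X has camera coordinates R X + t. Camera axes: x right, y down, z forward; pixel columns grow to the right and rows downward; lengths in m; the calibration is good to about 2 mm. A picture is of the moment at which its call begins: read the wrist's pose just before it. camera_info takes no time and is no camera call; for the wrist camera it gives the pose at the moment of the call.
- bot.hand_in(): hands the job in, once; it reports no verdict.
The state is a dict: "t": time; "joints": joint angles; "qd": joint speeds; "joint_efforts": joint torques, N m; "tool_pos": TCP position; "tool_rot": TCP orientation; "contact_force": force on the tool from outside, world axes, zero at the start; "ft_torque": the same for the moment, N m; "grip_width": finger opening in m.
Only numpy, scipy, OpenCV 4.12 (cv2) and the standard library are available. Lean on these libraries where they do the work, as an engineer would, in place of code of your own. Each camera call takes 0.05 s, during which the arm holds its last target.

## Task

On the lab bench, stand the collared drive spindle upright in the socket of the metal service block, fully home with its collar resting on the block, and let it go. Then take the snap-ring pliers out of their stand, squeeze their handles so that the snap ring on their tips is fully spread, and lower the spread ring over the top of the spindle down to the groove just above the collar. Finish while holding the pliers there, still squeezed, with the ring level around the groove and not bearing down on the spindle; leave the flask, the plain dowel and the tube rack alone.

Things in the scene. Friction and masses are not known exactly. Their poses are not given: they have to be found in the camera images.
- spindle: Loose steel axle stub, 0.25 kg, 84 mm tall, upright on the bench. Origin: centre of its foot, z up its axis. From the foot: shank 24 mm diameter to 42 mm (lowest 6 mm taper to 18 mm diameter), collar 36 mm diameter 42 to 50 mm, groove 20 mm diameter 50 to 59 mm, land 24 mm diameter 59 mm to the top (last 3 mm chamfered). Grip it on the land.
- groove (a point): Point on the spindle's axis at mid-height of its groove, 54.5 mm above its foot. z axis up along the spindle.
- block: Fixed service block of bare metal, 80 x 80 x 55 mm high, with a low flange along its x axis (110 mm long, 8 mm high). Origin: centre of its underside.
- socket (a point): Centre of the socket's mouth on the block's top face, 55 mm above the bench. Vertical hole 26.5 mm in diameter, 48 mm deep, 2 mm chamfer; the spindle's shank goes in 42 mm until the collar rests on the top face: its foot is then 13 mm above the bench.
- stand: Fixed stand: black base plate 85 x 100 x 8 mm, two grey uprights 34 mm (x) by 10 mm (y), 68 mm high, centred 32 mm either side in y, with 6 mm lips at the x ends of their tops. The pliers' crossbar lies on the uprights between the lips. Origin: on the bench, midway between the uprights.
- pliers: Loose snap-ring pliers, 0.18 kg, upright in the stand, handles up, tips down. Origin: centre of the crossbar's underside, 68 mm above the bench at the start; z up, handles side by side along y. Crossbar 22 (x) x 76 (y) x 12 mm high. Jaws hang below it at x = -5 to +5 mm. The ring stays attached to the tips.
- ring (a point): Centre of the snap ring, at x +20, y 0, z -50 mm in the pliers' frame (105 mm below point handles). Ring horizontal, 3 mm thick, 4 mm wide. Spread: a circle of 31 mm inner, 39 mm outer diameter, 3.5 mm clear all round the spindle's land; at rest only 21 mm inside along y: it does not pass. Gap and jaws on its -x side. Squeezing the handles moves its halves apart in y.
- handles (a point): Grip point midway between the two black handles, 55 mm above the pliers' origin. Handles rise from 24 to 86 mm above the origin, 18 mm wide in x; grip across y. Over their outer faces here: 43 mm at rest (leaning 0.09 rad outward), 34 mm, upright and parallel, squeezed to the stop. Springs: 5 N rising to 12 N per handle; a 40 N grip keeps them squeezed and lifts the pliers.
- jaw_left (a joint): Spread of the pliers: 0 rad at rest, 0.09 rad at the stop with handles fully squeezed and ring fully spread. The right jaw mirrors it.
- flask: Bystander: amber bottle 56 mm in diameter, 100 mm tall. Origin: centre of its underside. Leave alone.
- dowel: Bystander: plain steel pin, 24 mm in diameter, 60 mm tall, without collar or groove. Origin: centre of its underside. Leave alone.
- rack: Bystander: white tube rack 70 x 120 mm, 73 mm tall with its tubes. Origin: centre of its underside. Leave alone.

How it is judged:
By the outcome, as a careful person would: the job done as asked, in the order asked, and still so for the second after the job is handed in, while the arm keeps its last pose, push and grip.
It also fails if it takes over 54 s, if anything falls off the work surface, if the arm or the gripper's body presses on something with over 40 N, if the wrist force passes 120 N, or if a joint passes its speed limit or range.

## Working session

There is one attempt and no reset: what is moved stays moved. The work goes in short steps, Python scripts to look and compute and a tool call to move; the robot and the scene stay as the last step left them, time stands still between calls to the robot, and variables do not carry over. Pictures are saved under pics/ and viewed, and the job is handed in when it is done.

Besides the shell and the picture viewer there is one more tool, called as name(argument=value, ...) on one line, values as JSON. play_rows: Moves the arm, as the interface text tells. Shift numbers are shares of 0.02 m and turn numbers shares of 0.1 rad, none past 1 either way. Its arguments: {"type":"object","properties":{"motion":{"type":"array","items":{"type":"number"}},"squeeze":{"type":"number"}},"required":["motion"]}

```bash
ls; mkdir -p pics
cat > h.py <<'E'
import numpy as np,cv2
from cell import bot
E
python3 - <<'E'
from h import *
s=bot.get_state(); print(s)
for n in ("scene","top","wrist"):
    ci=bot.camera_info(n); im,d=bot.capture(n)
    cv2.imwrite(f"pics/{n}0.png",im[:,:,::-1]); np.savez(f"pics/{n}0.npz",im=im,d=d,**{k:np.array(v) for k,v in ci.items()})
    print(n,ci)
E
```

```text
pics
{'t': 0.0, 'joints': array([-1.23743019e+00,  1.31143807e-01,  1.48928097e+00, -4.27862071e-05,
        1.52299470e+00, -8.53868020e-02]), 'qd': array([ 6.09841805e-05,  3.11248419e-03, -1.03268543e-04,  4.35090401e-04,
       -1.60966855e-04,  9.82129293e-04]), 'joint_efforts': array([-1.16387178e-03, -5.59848368e+01, -4.91754198e+01,  7.70422281e-02,
        3.57594341e-02, -1.64083012e-04]), 'tool_pos': array([ 0.24391696, -0.54792944,  0.40369658]), 'tool_rot': array([ 8.38636448e-01, -5.44690805e-01, -7.33924445e-04, -5.44182924e-04]), 'contact_force': array([ 0.498892  ,  0.54314594, -0.95500229]), 'ft_torque': array([-0.01782841, -0.0006577 , -0.01414653]), 'grip_width': 0.09272527773414113}
scene {'fx': 410.8489697047127, 'fy': 410.8489697047127, 'cx': 257.0182692299598, 'cy': 182.21264081759043, 'R': array([[ 0.64592966,  0.76321903,  0.01647978],
       [ 0.56710955, -0.46528283, -0.67963126],
       [-0.51103975,  0.44833983, -0.73336878]]), 't': array([-0.41420564, -0.25678015,  1.27525986])}
top {'fx': 491.3475369845325, 'fy': 491.3475369845325, 'cx': 249.445620546591, 'cy': 189.7669061401036, 'R': array([[ 0.014383  , -0.99982413, -0.0120351 ],
       [-0.99513705, -0.01314051, -0.09761954],
       [ 0.09744422,  0.01338064, -0.99515104]]), 't': array([0.00376322, 0.61713248, 1.13434344])}
wrist {'fx': 276.8945443552864, 'fy': 276.8945443552864, 'cx': 252.83110490956238, 'cy': 188.5154065249264, 'R': array([[ 0.40762091, -0.91314722, -0.00270984],
       [-0.88103596, -0.39406336,  0.26170537],
       [-0.24004338, -0.10428912, -0.96514401]]), 't': array([-0.59898784, -0.03108898,  0.39041951])}
```

View pics/scene0.png

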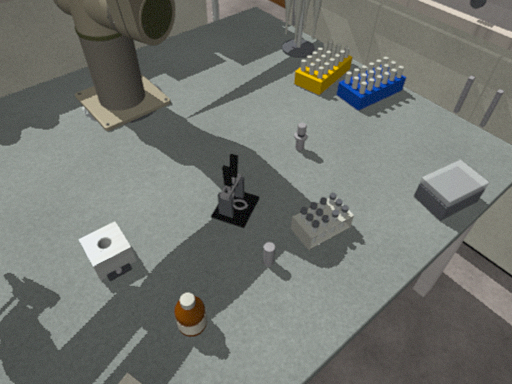

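View pics/top0.png

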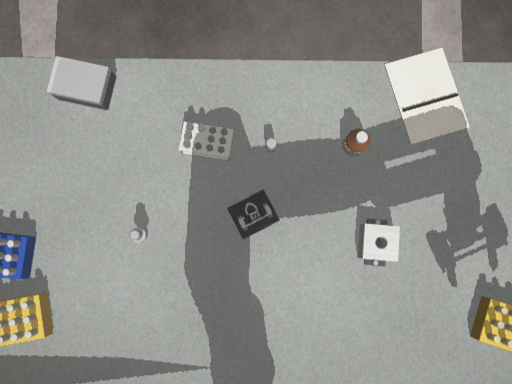

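View pics/wrist0.png

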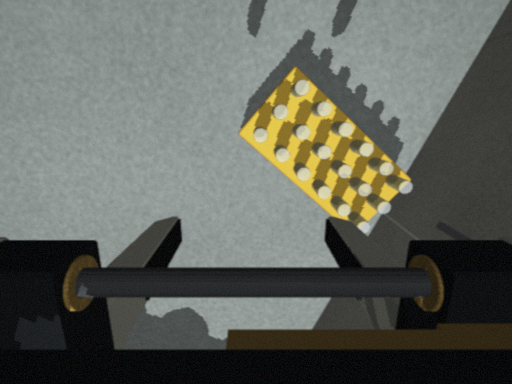

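```bash
cat >> h.py <<'E'
def load(n): 
    z=np.load(f"pics/{n}.npz"); return {k:z[k] for k in z}
def shot(n,name):
    ci=bot.camera_info(n); im,d=bot.capture(n)
    cv2.imwrite(f"pics/{name}.png",im[:,:,::-1]); np.savez(f"pics/{name}.npz",im=im,d=d,**{k:np.array(v) for k,v in ci.items()})
def cloud(z):
    v,u=np.mgrid[0:384,0:512]; d=z['d']
    P=np.stack([(u-z['cx'])/z['fx']*d,(v-z['cy'])/z['fy']*d,d],-1)
    return (P-z['t'])@z['R']
def ray(z,u,v,h):
    D=z['R'].T@np.array([(u-z['cx'])/z['fx'],(v-z['cy'])/z['fy'],1]); C=-z['R'].T@z['t']
    return C+D*(h-C[2])/D[2]
def proj(z,X):
    c=z['R']@np.asarray(X)+z['t']; return c[0]/c[2]*z['fx']+z['cx'],c[1]/c[2]*z['fy']+z['cy']
def crop(name,x0,y0,x1,y1,k=6):
    im=cv2.imread(f"pics/{name}.png")[y0:y1,x0:x1]
    cv2.imwrite(f"pics/{name}_c{x0}_{y0}.png",cv2.resize(im,None,fx=k,fy=k,interpolation=cv2.INTER_CUBIC))
E
python3 - <<'E'
from h import *
for n,boxes in {"top0":{"spin":(120,220,155,250),"stand":(225,185,285,245),"block":(355,215,405,270),"dowel":(260,130,282,158)},
  "scene0":{"spin":(285,115,315,160),"stand":(205,145,265,230),"block":(75,215,140,290),"dowel":(255,235,285,275)}}.items():
    z=load(n);P=cloud(z)
    for k,(a,b,c,d) in boxes.items():
        Q=P[b:d,a:c].reshape(-1,3)
        print(n,k,"median z table",np.round(np.median(Q[:,2]),4))
        for lo,hi in ((.01,.03),(.03,.05),(.05,.058),(.06,.09),(.09,.12),(.12,.17)):
            q=Q[(Q[:,2]>lo)&(Q[:,2]<hi)]
            if len(q)>3: print("  ",lo,hi,len(q),q.mean(0).round(4),q.min(0).round(3),q.max(0).round(3))
crop("top0",225,185,285,245,8);crop("top0",350,210,410,270,8);crop("scene0",200,145,265,230,7)
E
```

```text
top0 spin median z table 0.001
   0.01 0.03 5 [0.5092 0.258  0.0141] [0.504 0.257 0.011] [0.514 0.259 0.018]
   0.03 0.05 39 [0.5085 0.2625 0.0479] [0.49  0.252 0.042] [0.525 0.281 0.05 ]
   0.05 0.058 50 [0.5076 0.2628 0.0519] [0.493 0.252 0.05 ] [0.525 0.277 0.056]
   0.06 0.09 108 [0.5078 0.267  0.0809] [0.497 0.257 0.063] [0.52  0.28  0.089]
top0 stand median z table 0.0023
   0.01 0.03 246 [0.5663 0.0069 0.013 ] [ 0.505 -0.054  0.01 ] [0.619 0.063 0.024]
   0.03 0.05 6 [ 0.5477 -0.0088  0.0402] [ 0.522 -0.037  0.034] [0.58  0.021 0.047]
   0.06 0.09 237 [ 0.5521 -0.0021  0.0779] [ 0.521 -0.04   0.064] [0.583 0.037 0.09 ]
   0.09 0.12 35 [ 0.5525 -0.003   0.104 ] [ 0.538 -0.021  0.09 ] [0.565 0.011 0.12 ]
   0.12 0.17 94 [ 0.553  -0.002   0.1492] [ 0.535 -0.025  0.125] [0.571 0.021 0.158]
top0 block median z table 0.011
   0.01 0.03 158 [ 0.496  -0.2754  0.0168] [ 0.446 -0.306  0.01 ] [ 0.553 -0.248  0.03 ]
   0.03 0.05 101 [ 0.5006 -0.2679  0.0416] [ 0.46  -0.329  0.03 ] [ 0.542 -0.247  0.05 ]
   0.05 0.058 1066 [ 0.499  -0.2903  0.0545] [ 0.458 -0.333  0.05 ] [ 0.541 -0.247  0.
[... 1373 characters left out ...]
 0.155]
scene0 block median z table 0.0012
   0.01 0.03 289 [ 0.5347 -0.296   0.0199] [ 0.476 -0.335  0.01 ] [ 0.553 -0.256  0.03 ]
   0.03 0.05 320 [ 0.5263 -0.2952  0.0406] [ 0.472 -0.335  0.03 ] [ 0.542 -0.256  0.05 ]
   0.05 0.058 1211 [ 0.501  -0.2942  0.0546] [ 0.456 -0.336  0.05 ] [ 0.543 -0.251  0.058]
scene0 dowel median z table -0.0003
   0.01 0.03 53 [ 0.7317 -0.0453  0.0204] [ 0.722 -0.051  0.01 ] [ 0.737 -0.033  0.03 ]
   0.03 0.05 61 [ 0.7317 -0.0449  0.0405] [ 0.72  -0.051  0.031] [ 0.737 -0.034  0.05 ]
   0.05 0.058 30 [ 0.7296 -0.0438  0.0552] [ 0.714 -0.051  0.051] [ 0.737 -0.03   0.058]
   0.06 0.09 24 [ 0.7259 -0.0388  0.0606] [ 0.716 -0.049  0.06 ] [ 0.735 -0.029  0.062]
```

View pics/top0_c225_185.png

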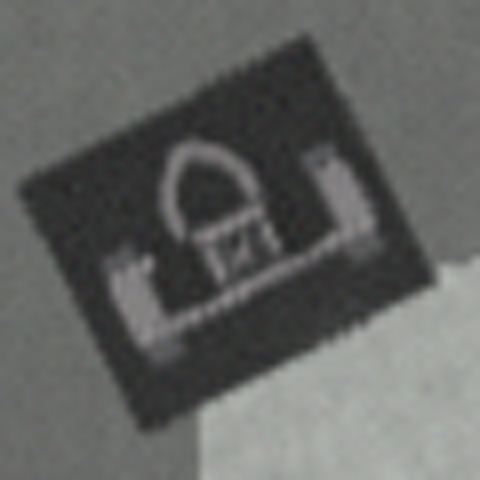

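View pics/top0_c350_210.png

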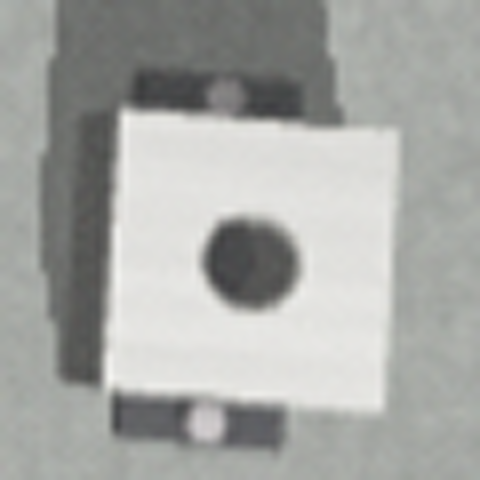

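View pics/scene0_c200_145.png

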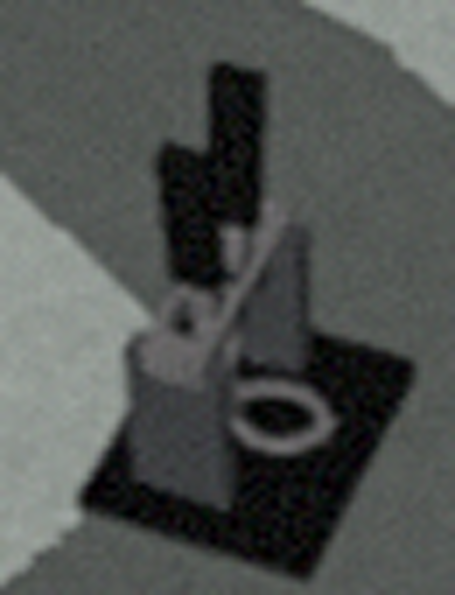

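Run:
```python
from h import *
for n in ("top0","scene0"):
    z=load(n); print(n,"C",(-z['R'].T@z['t']).round(3))
    P=cloud(z); im=z['im'].astype(int); g=im.sum(2)/3
    def cen(m,h,lab):
        m=m.astype(np.uint8); k,l,st,c=cv2.connectedComponentsWithStats(m)
        i=1+np.argmax(st[1:,4]); print(lab,st[i].tolist(),c[i].round(1),ray(z,*c[i],h).round(4)); return (l==i)
    def box(a,b,c,d):
        m=np.zeros((384,512),bool); m[b:d,a:c]=1; return m
    B={"top0":((120,220,155,250),(225,185,285,245),(355,215,405,270)),"scene0":((285,115,315,160),(205,145,265,230),(75,215,140,290))}[n]
    m=cen(box(*B[0])&(P[...,2]>.079),.0825,"spindle top")
    m=cen(box(*B[0])&(abs(P[...,2]-.0)<9)&(P[...,2]>.03)&(P[...,2]<.056),.046,"collar")
    t=box(*B[2])&(P[...,2]>.047)&(g>150)
    m=cen(t,.055,"block top(no hole)")
    cs,_=cv2.findContours(m.astype(np.uint8),cv2.RETR_CCOMP,cv2.CHAIN_APPROX_NONE)
    cs=sorted(cs,key=cv2.contourArea)
    o=cs[-1]; r=np.array([ray(z,*p[0],.055)[:2] for p in o],np.float32); print("block rect",cv2.minAreaRect(r))
    if len(cs)>1:
        e=cs[-2]; print(len(e)); 
        if len(e)>5:
            r=np.array([ray(z,*p[0],.055)[:2] for p in e],np.float32); print("hole",cv2.minEnclosingCircle(r))
    d=box(*B[1])&(g<55)
    print("plate dark",d.sum())
    cs,_=cv2.findContours(d.astype(np.uint8),cv2.RETR_EXTERNAL,cv2.CHAIN_APPROX_NONE)
    o=max(cs,key=cv2.contourArea); r=np.array([ray(z,*p[0],.008)[:2] for p in o],np.float32); rr=cv2.minAreaRect(r);print("plate",rr,)
```

```text
top0 C [ 0.504 -0.003  1.189]
spindle top [130, 229, 10, 11, 88] [134.5 234.3] [0.5078 0.2688 0.0825]
collar [133, 227, 13, 16, 89] [140.5 234.4] [0.508  0.2636 0.046 ]
block top(no hole) [363, 223, 37, 38, 1125] [380.9 241.9] [ 0.4987 -0.2906  0.055 ]
block rect ((0.498850554227829, -0.2905248701572418), (0.0801171138882637, 0.07986254245042801), 85.95256042480469)
35
hole ((0.49780771136283875, -0.2900746464729309), 0.015554134733974934)
plate dark 827
plate ((0.5610648989677429, 0.003534127026796341), (0.08060141652822495, 0.0972069799900055), 28.409574508666992)
scene0 C [ 1.065 -0.375  0.768]
spindle top [298, 123, 9, 7, 46] [302.1 125.7] [0.5087 0.2648 0.0825]
collar [295, 132, 13, 12, 96] [300.6 137.7] [0.5124 0.2605 0.046 ]
block top(no hole) [79, 222, 52, 45, 1130] [104.3 243.4] [ 0.4997 -0.2943  0.055 ]
block rect ((0.4984237551689148, -0.2930420935153961), (0.07990247011184692, 0.07939969003200531), 85.86674499511719)
38
hole ((0.49873054027557373, -0.2935621440410614), 0.016597092151641846)
plate dark 1116
plate ((0.5551828145980835, 0.014386780560016632), (0.08409740030765533, 0.1374475210905075), 27.994714736938477)
```

```bash
cat >> h.py <<'E'
from scipy.spatial.transform import Rotation as Ro
def go(x,y,z,yaw=None,vert=True):
    """remaining shift (in full-scale units, tool axes now) and turn"""
    s=bot.get_state(); r=Ro.from_quat(s['tool_rot']); p=s['tool_pos']
    e=np.array([x,y,z])-p; R=r.as_matrix(); cy=np.arctan2(R[1,0],R[0,0])
    yaw=cy if yaw is None else yaw
    tgt=np.column_stack([[np.cos(yaw),np.sin(yaw),0],[np.sin(yaw),-np.cos(yaw),0],[0,0,-1]])
    w=Ro.from_matrix(R.T@tgt).as_rotvec()
    print("t",round(s['t'],2),"pos",p.round(4),"yaw",cy.round(4),"tilt",R[:2,2].round(4),"F",s['contact_force'].round(1),"T",s['ft_torque'].round(2),"w",round(s['grip_width'],4),"j",s['joints'].round(2))
    print(" err mm",(e*1e3).round(1)," shift units now-axes",(R.T@e/.02).round(3)," target-axes",(tgt.T@e/.02).round(3)," turn units",(w/.1).round(3))
E
python3 - <<'E'
from h import *
go(.508,.2665,.38,-1.079)
E
```

```text
t 0.15 pos [ 0.244  -0.548   0.4039] yaw -1.152 tilt [-0.0005  0.0013] F [-0.2 -0.4 -0.5] T [ 0.02  0.01 -0.02] w 0.0926 j [-1.24  0.13  1.49 -0.    1.52 -0.09]
 err mm [264.  814.5 -23.9]  shift units now-axes [-31.834 -28.622   1.244]  target-axes [-29.664 -30.867   1.197]  turn units [-0.002  0.014 -0.73 ]
```

play_rows(motion=[-0.5,-0.5,0,0,0,-0.1,1,-0.9,-0.93,0,0,0,-0.1,1,-0.95,-0.98,0,0,0,-0.1,1,-0.95,-0.98,0,0,0,-0.1,1,-0.95,-0.98,0,0,0,-0.1,1,-0.95,-0.98,0,0,0,-0.1,1,-0.95,-0.98,0,0,0,-0.1,1,-0.95,-0.98,0,0,0,-0.03,1])

```text
t: 0.82
tool_pos: [0.3128, -0.355, 0.4044]
tool_rot: [0.858, -0.514, -0.0, -0.0]
contact_force: [-0.0, -0.6, 0.4]
grip_width: 0.0931
```

play_rows(motion=[-0.95,-0.98,0,0,0,0,1,-0.95,-0.98,0,0,0,0,1,-0.95,-0.98,0,0,0,0,1,-0.95,-0.98,0,0,0,0,1,-0.95,-0.98,0,0,0,0,1,-0.95,-0.98,0,0,0,0,1,-0.95,-0.98,0,0,0,0,1,-0.95,-0.98,0,0,0,0,1])

```text
t: 1.48
tool_pos: [0.3792, -0.1469, 0.4046]
tool_rot: [0.858, -0.514, -0.0, -0.0]
contact_force: [0.3, -0.5, 0.2]
grip_width: 0.0929
```

play_rows(motion=[-0.95,-0.98,0,0,0,0,1,-0.95,-0.98,0,0,0,0,1,-0.95,-0.98,0,0,0,0,1,-0.95,-0.98,0,0,0,0,1,-0.95,-0.98,0,0,0,0,1,-0.95,-0.98,0,0,0,0,1,-0.95,-0.98,0,0,0,0,1,-0.95,-0.98,0,0,0,0,1])

```text
t: 2.15
tool_pos: [0.4456, 0.0612, 0.4046]
tool_rot: [0.858, -0.514, -0.0, 0.0]
contact_force: [-0.3, -0.6, 0.2]
grip_width: 0.093
```

Run:
```python
from h import *
go(.508,.2665,.38,-1.079)
```

```text
t 2.15 pos [0.4456 0.0612 0.4046] yaw -1.0789 tilt [-0.0002 -0.    ] F [-0.3 -0.6  0.2] T [-0.01 -0.02  0.03] w 0.093 j [ 0.02 -0.29  1.88 -0.    1.54  1.1 ]
 err mm [ 62.4 205.3 -24.6]  shift units now-axes [-7.574 -7.598  1.227]  target-axes [-7.575 -7.597  1.228]  turn units [0.002 0.001 0.001]
```

play_rows(motion=[-0.95,-0.95,0.2,0,0,0,1,-0.95,-0.95,0.5,0,0,0,1,-0.95,-0.95,0.7,0,0,0,1,-0.95,-0.95,0.7,0,0,0,1,-0.95,-0.95,0.7,0,0,0,1,-0.95,-0.95,0.6,0,0,0,1,-0.7,-0.7,0.3,0,0,0,1,-0.2,-0.2,0,0,0,0,1])

```text
t: 2.82
tool_pos: [0.4991, 0.2406, 0.3283]
tool_rot: [0.858, -0.513, -0.001, 0.001]
contact_force: [-0.6, -0.3, -0.4]
grip_width: 0.0929
```

Run:
```python
from h import *
go(.508,.2665,.30,-1.079)
shot("wrist","w1")
go(.508,.2665,.30,-1.079)
```

```text
t 2.82 pos [0.4991 0.2406 0.3283] yaw -1.077 tilt [-0.0034 -0.0005] F [-0.6 -0.3 -0.4] T [-0.   -0.04 -0.08] w 0.0929 j [0.36 0.06 1.71 0.   1.38 1.43]
 err mm [  8.9  25.9 -28.3]  shift units now-axes [-0.928 -1.011  1.412]  target-axes [-0.932 -1.005  1.414]  turn units [0.032 0.012 0.02 ]
t 2.87 pos [0.4993 0.2402 0.3294] yaw -1.0769 tilt [-0.0024 -0.0004] F [-1.6 -0.3  0.2] T [-0.01  0.04 -0.03] w 0.093 j [0.36 0.06 1.71 0.   1.38 1.43]
 err mm [  8.7  26.3 -29.4]  shift units now-axes [-0.951 -1.01   1.467]  target-axes [-0.955 -1.005  1.468]  turn units [0.023 0.008 0.021]
```

View pics/w1.png

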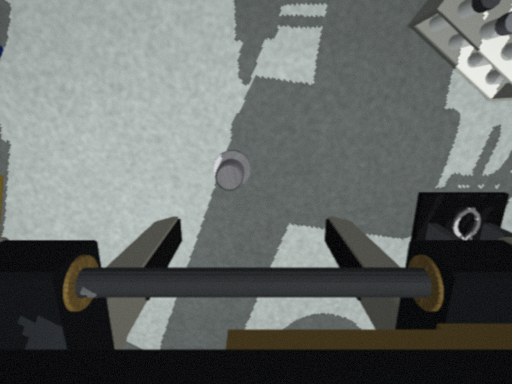

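Run:
```python
from h import *
z=load("w1");P=cloud(z)
sub=np.zeros((384,512),bool); sub[140:200,205:260]=1
m=sub&(P[...,2]>.078)&(P[...,2]<.09)
v,u=np.nonzero(m);print(len(u),u.mean(),v.mean(),ray(z,u.mean(),v.mean(),.0835), P[m].mean(0),P[m].max(0))
m=sub&(P[...,2]>.03)
c,_=cv2.findContours(m.astype(np.uint8),0,1);c=max(c,key=cv2.contourArea);print(cv2.boundingRect(c))
m=sub&(P[...,2]>.045)&(P[...,2]<.055); r=np.array(P[m][:,:2],np.float32); print(len(r),cv2.minEnclosingCircle(r))
crop("w1",205,140,265,200,8); crop("w1",420,185,512,255,7)
```

```text
629 228.51510333863274 176.06677265500795 [0.50859169 0.26889878 0.0835    ] [0.50844547 0.26886861 0.08301973] [0.51969255 0.28041022 0.08533727]
(213, 150, 38, 41)
443 ((0.5078772902488708, 0.26870664954185486), 0.017889540642499924)
```

View pics/w1_c205_140.png

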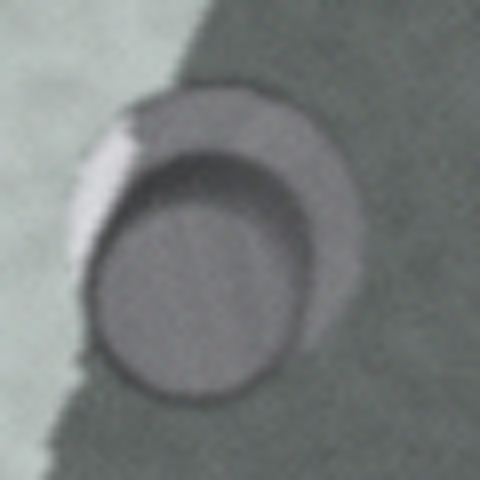

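Run:
```python
from h import *
go(.508,.2685,.242,-1.079)
```

```text
t 2.87 pos [0.4993 0.2402 0.3294] yaw -1.0769 tilt [-0.0024 -0.0004] F [-1.6 -0.3  0.2] T [-0.01  0.04 -0.03] w 0.093 j [0.36 0.06 1.71 0.   1.38 1.43]
 err mm [  8.7  28.3 -87.4]  shift units now-axes [-1.037 -1.064  4.367]  target-axes [-1.043 -1.052  4.368]  turn units [0.023 0.008 0.021]
```

play_rows(motion=[-0.35,-0.35,0.2,0.02,0,0.02,1,-0.4,-0.4,0.4,0,0,0,1,-0.29,-0.3,0.6,0,0,0,1,0,0,0.6,0,0,0,1,0,0,0.6,0,0,0,1,0,0,0.6,0,0,0,1,0,0,0.3,0,0,0,1,0,0,0,0,0,0,1])

```text
t: 3.53
tool_pos: [0.5076, 0.2658, 0.2625]
tool_rot: [0.857, -0.515, -0.001, 0.001]
contact_force: [0.2, -0.7, -0.4]
grip_width: 0.093
```

Run:
```python
from h import *
go(.508,.2685,.242,-1.079)
```

```text
t 3.53 pos [0.5076 0.2658 0.2625] yaw -1.0817 tilt [-0.0016 -0.0006] F [ 0.2 -0.7 -0.4] T [-0.04  0.06  0.04] w 0.093 j [0.39 0.17 1.71 0.   1.26 1.47]
 err mm [  0.4   2.7 -20.5]  shift units now-axes [-0.109 -0.082  1.022]  target-axes [-0.109 -0.081  1.023]  turn units [ 0.016  0.002 -0.027]
```

play_rows(motion=[-0.1,-0.08,0.4,0.02,0,-0.02,1,0,0,0.4,0,0,0,1,0,0,0.22,0,0,0,1,0,0,0,0,0,0,1,0,0,0,0,0,0,0,0,0,0,0,0,0,0,0,0,0,0,0,0,0,0,0,0,0,0,0,0], squeeze=40)

```text
t: 4.2
tool_pos: [0.5092, 0.2694, 0.2449]
tool_rot: [0.858, -0.514, 0.001, -0.002]
contact_force: [0.2, -0.2, 0.7]
grip_width: 0.0707
```

Run:
```python
from h import *
go(.508,.2685,.242,-1.079)
```

```text
t 4.2 pos [0.5092 0.2694 0.2449] yaw -1.079 tilt [0.0043 0.0022] F [ 0.2 -0.2  0.7] T [-0.03 -0.01  0.03] w 0.0707 j [0.4  0.2  1.72 0.   1.22 1.48]
 err mm [-1.2 -0.9 -2.9]  shift units now-axes [0.012 0.073 0.144]  target-axes [0.012 0.073 0.144]  turn units [-0.048 -0.001  0.   ]
```

play_rows(motion=[0,0.05,0.1,-0.04,0,0,0,0,0,0,0,0,0,0,0,0,0,0,0,0,0,0,0,0,0,0,0,0,0,0,0,0,0,0,0,0,0,0,0,0,0,0,0,0,0,0,0,0,0,0,0,0,0,0,0,0])

```text
t: 4.87
tool_pos: [0.5081, 0.2688, 0.2424]
tool_rot: [0.858, -0.514, 0.0, 0.0]
contact_force: [-0.1, -0.6, -0.4]
grip_width: 0.0231
```

play_rows(motion=[0,0,0,0,0,0,0,0,0,0,0,0,0,0,0,0,0,0,0,0,0,0,0,0,0,0,0,0,0,0,0,0,0,0,0,0,0,0,0,0,0,0,0,0,0,0,0,0,0,0,0,0,0,0,0,0])

```text
t: 5.53
tool_pos: [0.5081, 0.2688, 0.2424]
tool_rot: [0.858, -0.514, 0.0, -0.0]
contact_force: [0.3, -0.3, 1.2]
grip_width: 0.0235
```

Run:
```python
from h import *
go(.4985,-.2903,.40,-1.079)
```

```text
t 5.53 pos [0.5081 0.2688 0.2424] yaw -1.079 tilt [ 0. -0.] F [ 0.3 -0.3  1.2] T [-0.21 -0.05 -0.04] w 0.0235 j [ 0.4   0.2   1.72 -0.    1.22  1.48]
 err mm [  -9.6 -559.1  157.6]  shift units now-axes [24.416 13.624 -7.88 ]  target-axes [24.415 13.625 -7.881]  turn units [-0. -0. -0.]
```

play_rows(motion=[0,0,-0.3,0,0,0,0,0,0,-0.7,0,0,0,0,0,0,-1,0,0,0,0,0.2,0.11,-1,0,0,0,0,0.5,0.28,-1,0,0,0,0,0.7,0.39,-1,0,0,0,0,0.9,0.5,-1,0,0,0,0,1,0.56,-1,0,0,0,0])

```text
t: 6.2
tool_pos: [0.5063, 0.193, 0.3833]
tool_rot: [0.858, -0.513, -0.0, 0.0]
contact_force: [0.7, 0.6, -2.9]
grip_width: 0.0235
```

play_rows(motion=[1,0.56,-1,0,0,0,0,1,0.56,-0.8,0,0,0,0,1,0.56,-0.4,0,0,0,0,1,0.56,0,0,0,0,0,1,0.56,0,0,0,0,0,1,0.56,0,0,0,0,0,1,0.56,0,0,0,0,0,1,0.56,0,0,0,0,0])

```text
t: 6.87
tool_pos: [0.503, 0.009, 0.4264]
tool_rot: [0.858, -0.514, -0.0, -0.0]
contact_force: [0.8, 0.7, -2.5]
grip_width: 0.0226
```

Run:
```python
from h import *
go(.4985,-.2903,.38,-1.079)
```

```text
t 6.87 pos [0.503  0.009  0.4264] yaw -1.0788 tilt [-0.0004  0.0004] F [ 0.8  0.7 -2.5] T [ 0.01 -0.03 -0.  ] w 0.0226 j [-0.08 -0.14  1.72  0.    1.56  0.99]
 err mm [  -4.5 -299.3  -46.4]  shift units now-axes [13.087  7.265  2.315]  target-axes [13.087  7.263  2.321]  turn units [0.002 0.005 0.002]
```

Spindle lifted. On to above the block.

play_rows(motion=[1,0.56,0,0,0,0,0,1,0.56,0,0,0,0,0,1,0.56,0,0,0,0,0,1,0.56,0,0,0,0,0,1,0.56,0,0,0,0,0,1,0.56,0.2,0,0,0,0,1,0.56,0.4,0,0,0,0,1,0.56,0.6,0,0,0,0])

```text
t: 7.53
tool_pos: [0.4999, -0.1745, 0.4034]
tool_rot: [0.858, -0.514, 0.001, -0.0]
contact_force: [0.4, 0.3, -1.6]
grip_width: 0.0232
```

play_rows(motion=[1,0.56,0.8,0,0,0,0,1,0.56,0.8,0,0,0,0,1,0.56,0.6,0,0,0,0,1,0.56,0.4,0,0,0,0,0.6,0.35,0.3,0,0,0,0,0.25,0.15,0.2,0,0,0,0,0,0,0,0,0,0,0,0,0,0,0,0,0,0])

```text
t: 8.2
tool_pos: [0.4976, -0.2843, 0.3405]
tool_rot: [0.858, -0.514, -0.0, -0.0]
contact_force: [0.0, 0.3, -2.1]
grip_width: 0.0234
```

Run:
```python
from h import *
go(.4985,-.2903,.31,-1.079)
shot("wrist","w2")
crop("w2",150,80,350,230,4)
```

```text
t 8.2 pos [ 0.4976 -0.2843  0.3405] yaw -1.0792 tilt [-0.0001  0.0008] F [ 0.   0.3 -2.1] T [ 0.06 -0.   -0.01] w 0.0234 j [-0.61  0.1   1.64  0.    1.4   0.47]
 err mm [  0.9  -6.  -30.5]  shift units now-axes [0.289 0.101 1.526]  target-axes [0.287 0.101 1.526]  turn units [-0.003  0.007 -0.002]
```

View pics/w2.png

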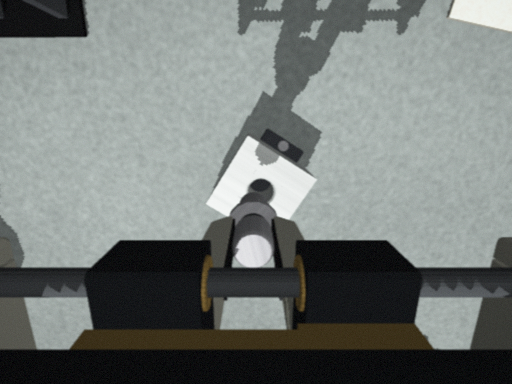

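Run:
```python
from h import *
crop("w2",200,130,320,270,4)
z=load("w2"); print(proj(z,[.4985,-.2903,.055]),proj(z,[.5015,-.2903,.055]),proj(z,[.4985,-.2933,.055]))
```

```text
(np.float64(258.820095042127), np.float64(191.3929033097333)) (np.float64(260.2655642681476), np.float64(188.82892964647016)) (np.float64(261.46650694616125), np.float64(192.7655770329416))
```

View pics/w2_c200_130.png

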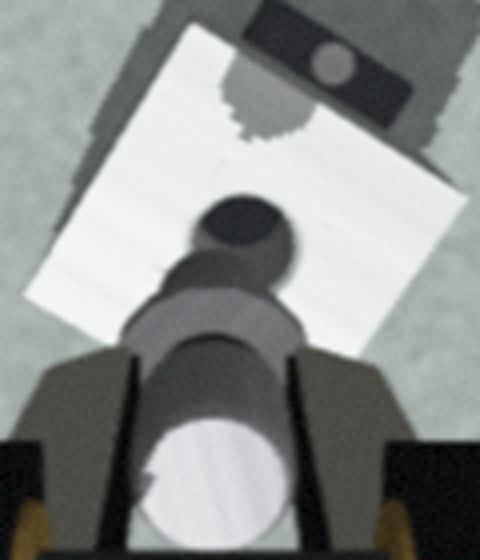

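Run:
```python
from h import *
z=load("w2"); print(ray(z,253.3,251.2,.182),ray(z,261.4,191.3,.055))
go(.4992,-.2918,.29,-1.079)
```

```text
[ 0.49734957 -0.28470597  0.182     ] [ 0.49979872 -0.29251377  0.055     ]
t 8.25 pos [ 0.4978 -0.284   0.3409] yaw -1.0785 tilt [0.0005 0.0003] F [ 0.1 -0.7 -1.4] T [-0.01  0.01  0.04] w 0.0231 j [-0.61  0.1   1.64  0.    1.4   0.47]
 err mm [  1.4  -7.8 -50.9]  shift units now-axes [0.379 0.123 2.546]  target-axes [0.379 0.121 2.546]  turn units [-0.006  0.     0.005]
```

play_rows(motion=[0.2,0.05,0.3,0,0,0,0,0.19,0.06,0.5,0,0,0,0,0,0,0.5,0,0,0,0,0,0,0.2,0,0,0,0,0,0,0,0,0,0,0,0,0,0,0,0,0,0,0,0,0,0,0,0,0,0,0,0,0,0,0,0])

```text
t: 8.92
tool_pos: [0.4994, -0.2928, 0.3109]
tool_rot: [0.858, -0.514, 0.0, 0.0]
contact_force: [0.6, 0.0, -2.2]
grip_width: 0.0229
```

Run:
```python
from h import *
go(.4995,-.292,.2554,-1.079)
```

```text
t 8.92 pos [ 0.4994 -0.2928  0.3109] yaw -1.079 tilt [ 0.0007 -0.0005] F [ 0.6  0.  -2.2] T [-0.01 -0.04  0.04] w 0.0229 j [-0.62  0.14  1.66 -0.    1.35  0.46]
 err mm [  0.1   0.8 -55.5]  shift units now-axes [-0.034 -0.023  2.776]  target-axes [-0.032 -0.024  2.776]  turn units [-0.004 -0.008  0.   ]
```

play_rows(motion=[-0.03,-0.02,0.2,0,0,0,0,0,0,0.2,0,0,0,0,0,0,0.2,0,0,0,0,0,0,0.2,0,0,0,0,0,0,0.2,0,0,0,0,0,0,0.1,0,0,0,0,0,0,0,0,0,0,0,0,0,0,0,0,0,0])

```text
t: 9.58
tool_pos: [0.4992, -0.292, 0.2881]
tool_rot: [0.858, -0.514, -0.0, -0.0]
contact_force: [0.5, -0.3, -2.7]
grip_width: 0.0236
```

Run:
```python
from h import *
go(.4995,-.292,.2554,-1.079)
shot("wrist","w3");crop("w3",200,130,320,270,4)
```

```text
t 9.58 pos [ 0.4992 -0.292   0.2881] yaw -1.079 tilt [-0.0004  0.0003] F [ 0.5 -0.3 -2.7] T [ 0.02 -0.02  0.05] w 0.0236 j [-0.62  0.16  1.68 -0.    1.31  0.46]
 err mm [  0.3  -0.  -32.7]  shift units now-axes [ 0.009 -0.013  1.635]  target-axes [ 0.008 -0.013  1.635]  turn units [ 0.002  0.004 -0.   ]
```

View pics/w3_c200_130.png

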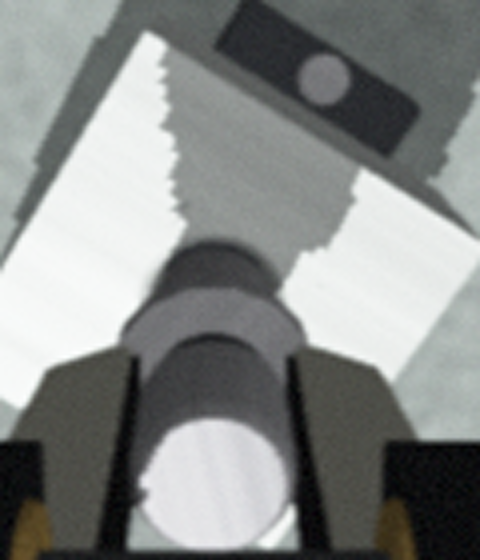

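play_rows(motion=[0,0,0.2,0,0,0,0,0,0,0.25,0,0,0,0,0,0,0.25,0,0,0,0,0,0,0.25,0,0,0,0,0,0,0.25,0,0,0,0,0,0,0.15,0,0,0,0,0,0,0.05,0,0,0,0,0,0,0,0,0,0,0])

```text
t: 10.3
tool_pos: [0.4991, -0.2919, 0.2598]
tool_rot: [0.858, -0.514, -0.0, -0.0]
contact_force: [-0.2, -0.2, -2.5]
grip_width: 0.023
```

Run:
```python
from h import *
go(.4995,-.292,.2554,-1.079)
```

```text
t 10.3 pos [ 0.4991 -0.2919  0.2598] yaw -1.0791 tilt [-0.0007  0.0005] F [-0.2 -0.2 -2.5] T [-0.01 -0.03  0.04] w 0.023 j [-0.62  0.19  1.7   0.    1.26  0.46]
 err mm [ 0.4 -0.1 -4.4]  shift units now-axes [ 0.014 -0.015  0.221]  target-axes [ 0.013 -0.014  0.221]  turn units [ 0.004  0.008 -0.001]
```

play_rows(motion=[0,0,0.06,0,0,0,0,0,0,0.06,0,0,0,0,0,0,0.06,0,0,0,0,0,0,0.06,0,0,0,0,0,0,0,0,0,0,0,0,0,0,0,0,0,0,0,0,0,0,0,0,0,0,0,0,0,0,0,0])

```text
t: 10.97
tool_pos: [0.4993, -0.292, 0.2556]
tool_rot: [0.858, -0.514, 0.0, 0.0]
contact_force: [0.8, -0.2, -1.5]
grip_width: 0.0232
```

Run:
```python
from h import *
go(.4995,-.292,.2554,-1.079)
```

```text
t 10.97 pos [ 0.4993 -0.292   0.2556] yaw -1.079 tilt [ 0.0001 -0.    ] F [ 0.8 -0.2 -1.5] T [-0.03 -0.03 -0.01] w 0.0232 j [-0.62  0.19  1.7   0.    1.25  0.46]
 err mm [ 0.2 -0.  -0.2]  shift units now-axes [ 0.005 -0.009  0.011]  target-axes [ 0.005 -0.009  0.011]  turn units [-0.    -0.001  0.   ]
```

play_rows(motion=[0,0,0.03,0,0,0,0,0,0,0,0,0,0,0,0,0,0.02,0,0,0,0,0,0,0,0,0,0,0,0,0,0,0,0,0,0,0,0,0,0,0,0,0,0,0,0,0,0,0,0,0,0,0,0,0,0,0])

```text
t: 11.63
tool_pos: [0.4993, -0.292, 0.2554]
tool_rot: [0.858, -0.514, 0.0, 0.0]
contact_force: [-3.6, 1.4, 5.1]
grip_width: 0.0226
```

play_rows(motion=[0,0,0,0,0,0,0.6,0,0,0,0,0,0,0.7,0,0,0,0,0,0,0.8,0,0,0,0,0,0,0.8,0,0,-0.2,0,0,0,0.8,0,0,-0.5,0,0,0,0.8,0,0,-0.8,0,0,0,0.8,0,0,-1,0,0,0,0.8])

```text
t: 12.3
tool_pos: [0.4989, -0.2917, 0.3046]
tool_rot: [0.858, -0.514, -0.001, -0.0]
contact_force: [0.6, 0.2, 0.0]
grip_width: 0.0711
```

Run:
```python
from h import *
go(.4993,-.292,.34,-1.079)
shot("wrist","w4");crop("w4",170,130,330,270,4)
```

```text
t 12.3 pos [ 0.4989 -0.2917  0.3046] yaw -1.079 tilt [-0.0018  0.0013] F [0.6 0.2 0. ] T [-0.01 -0.02 -0.03] w 0.0711 j [-0.62  0.14  1.66 -0.    1.34  0.46]
 err mm [ 0.4 -0.3 35.4]  shift units now-axes [ 0.019 -0.011 -1.772]  target-axes [ 0.023 -0.013 -1.772]  turn units [ 0.01  0.02 -0.  ]
```

View pics/w4_c170_130.png

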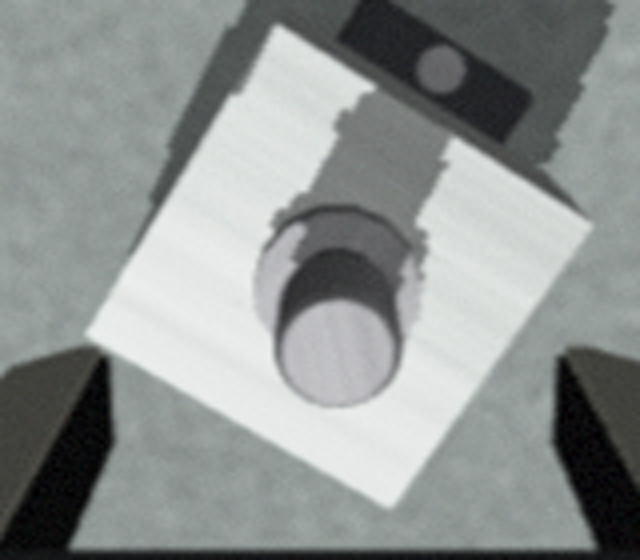

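Run:
```python
from h import *
z=load("w4");P=cloud(z)
sub=np.zeros((384,512),bool); sub[170:240,215:290]=1
m=sub&(P[...,2]>.09)&(P[...,2]<.105)
r=P[m]; print(len(r),r.mean(0),cv2.minEnclosingCircle(r[:,:2].astype(np.float32)))
v,u=np.nonzero(m);print(ray(z,u.mean(),v.mean(),.096))
m=sub&(P[...,2]>.0595)&(P[...,2]<.069); r=P[m]; print(len(r),cv2.minEnclosingCircle(r[:,:2].astype(np.float32)),np.median(r[:,2]))
m=(P[...,2]>.048)&(P[...,2]<.0585)&(z['im'].sum(2)>400); r=P[m]; print(cv2.minAreaRect(r[:,:2].astype(np.float32)),np.median(r[:,2]))
z=load("top0"); print(proj(z,[.552,-.002,.154]))
go(.552,-.002,.42,-1.079)
```

```text
824 [ 0.50011039 -0.29142395  0.09585083] ((0.4988967776298523, -0.2920995056629181), 0.012149715796113014)
[ 0.5001891  -0.29138211  0.096     ]
578 ((0.49929049611091614, -0.29181692004203796), 0.017938418313860893) 0.06251961651654343
((0.4988577663898468, -0.2916562557220459), (0.08025625348091125, 0.08052846789360046), 86.07817840576172) 0.054546369945825304
(np.float64(255.07146442707366), np.float64(214.8409279739612))
t 12.35 pos [ 0.5003 -0.2927  0.3104] yaw -1.079 tilt [ 0.0044 -0.0031] F [ 1.4 -0.   2.4] T [-0.02 -0.1  -0.01] w 0.0733 j [-0.62  0.14  1.66  0.    1.34  0.46]
 err mm [ 51.7 290.7 109.6]  shift units now-axes [-11.565  -9.156  -5.515]  target-axes [-11.591  -9.142  -5.482]  turn units [-0.024 -0.048  0.   ]
```

play_rows(motion=[0,0,-0.6,-0.02,-0.05,0,1,-0.2,-0.15,-1,0,0,0,1,-0.5,-0.4,-1,0,0,0,1,-1,-0.79,-1,0,0,0,1,-1,-0.79,-0.7,0,0,0,1,-1,-0.79,-0.3,0,0,0,1,-1,-0.79,0,0,0,0,1,-1,-0.79,0,0,0,0,1])

```text
t: 13.02
tool_pos: [0.5254, -0.1483, 0.399]
tool_rot: [0.858, -0.514, -0.001, -0.001]
contact_force: [0.0, -0.3, 0.0]
grip_width: 0.093
```

play_rows(motion=[-1,-0.79,0,0,0,0,1,-1,-0.79,0,0,0,0,1,-1,-0.79,0,0,0,0,1,-1,-0.79,0,0,0,0,1,-0.8,-0.63,0,0,0,0,1,-0.4,-0.32,0,0,0,0,1,0,0,0,0,0,0,1,0,0,0,0,0,0,1])

```text
t: 13.68
tool_pos: [0.5485, -0.0189, 0.3977]
tool_rot: [0.858, -0.513, -0.002, -0.0]
contact_force: [0.1, 0.2, 0.6]
grip_width: 0.0931
```

Run:
```python
from h import *
go(.552,-.002,.36,-1.079)
shot("wrist","w5")
shot("top","t5")
go(.552,-.002,.36,-1.079)
```

```text
t 13.68 pos [ 0.5485 -0.0189  0.3977] yaw -1.078 tilt [-0.0036  0.0029] F [0.1 0.2 0.6] T [ 0.   -0.    0.03] w 0.0931 j [-0.13 -0.    1.64  0.    1.51  0.95]
 err mm [  3.5  16.9 -37.7]  shift units now-axes [-0.656 -0.558  1.888]  target-axes [-0.664 -0.554  1.887]  turn units [0.019 0.043 0.01 ]
t 13.78 pos [ 0.5484 -0.0198  0.3975] yaw -1.0797 tilt [-0.004  0.003] F [-0.3 -0.3 -0.4] T [-0.04  0.01 -0.06] w 0.0929 j [-0.13 -0.    1.64  0.    1.51  0.95]
 err mm [  3.6  17.8 -37.5]  shift units now-axes [-0.692 -0.584  1.876]  target-axes [-0.7   -0.58   1.874]  turn units [ 0.022  0.045 -0.007]
```

View pics/w5.png

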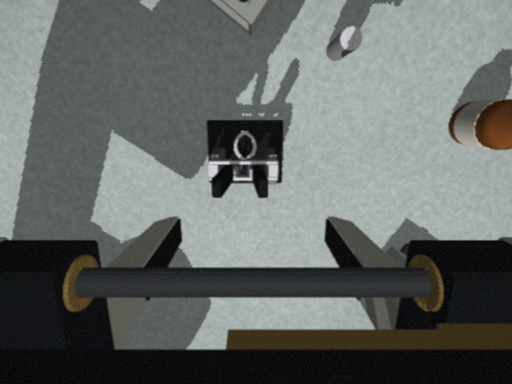

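View pics/t5.png

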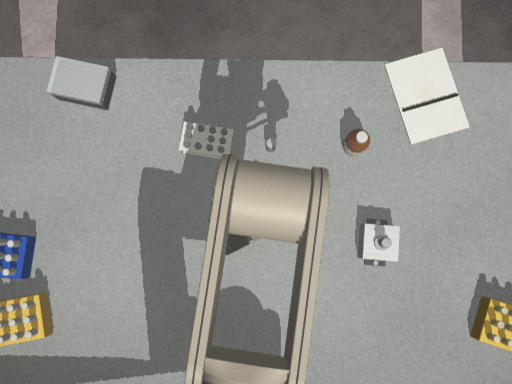

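Run:
```python
from h import *
z=load("w5");P=cloud(z)
sub=np.zeros((384,512),bool); sub[110:215,195:295]=1
for lo,hi in ((.005,.0115),(.013,.024),(.064,.072),(.073,.085),(.1,.145),(.147,.165)):
    m=sub&(P[...,2]>lo)&(P[...,2]<hi); r=P[m]
    if len(r)<5: continue
    c,s,a=cv2.minAreaRect(r[:,:2].astype(np.float32))
    print(lo,len(r),r.mean(0).round(4),np.round(c,4),np.round(s,4),round(a,2))
m=sub&(P[...,2]>.145)
k,l,st,c=cv2.connectedComponentsWithStats(m.astype(np.uint8))
for i in range(1,k):
    if st[i,4]>10: print(st[i],P[l==i].mean(0).round(4),np.percentile(P[l==i],[2,98],axis=0).round(4).tolist())
crop("w5",195,110,295,210,6)
```

```text
0.005 2653 [0.5772 0.0085 0.0075] [0.5619 0.003 ] [0.0833 0.0999] 28.34
0.013 264 [0.5704 0.0073 0.0188] [0.5667 0.0053] [0.0489 0.0707] 21.75
0.064 119 [0.5597 0.0034 0.0691] [ 0.5541 -0.0009] [0.0331 0.0726] 26.64
0.073 878 [ 0.5569 -0.0029  0.0782] [ 0.5537 -0.0018] [0.034 0.076] 27.18
0.1 406 [0.5555 0.0018 0.1242] [ 0.5534 -0.0019] [0.0177 0.0445] 28.54
0.147 470 [ 0.5536 -0.0015  0.1522] [ 0.5532 -0.0018] [0.0176 0.0477] 28.39
[211 176  13  22 252] [0.545  0.0149 0.1519] [[0.5362, 0.0083, 0.1466], [0.5528, 0.0215, 0.154]]
[257 176  11  22 236] [ 0.5633 -0.0185  0.1531] [[0.5546, -0.0254, 0.1469], [0.571, -0.0121, 0.154]]
```

View pics/w5_c195_110.png

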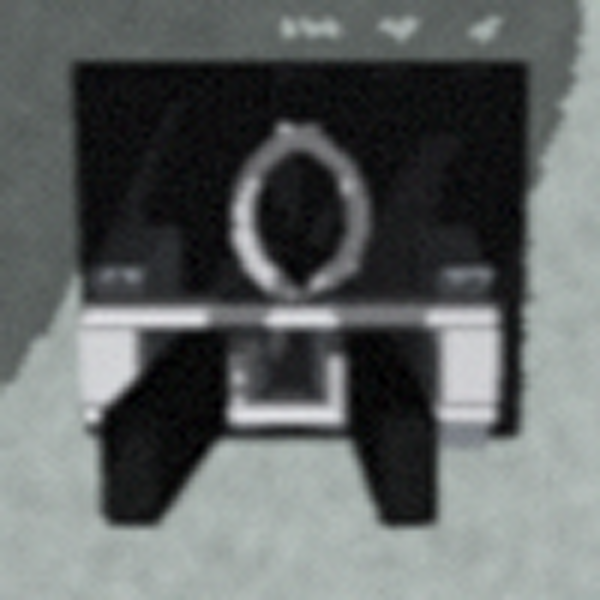

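Run:
```python
from h import *
go(.5533,-.0018,.29,-1.076)
```

```text
t 13.78 pos [ 0.5484 -0.0198  0.3975] yaw -1.0797 tilt [-0.004  0.003] F [-0.3 -0.3 -0.4] T [-0.04  0.01 -0.06] w 0.0929 j [-0.13 -0.    1.64  0.    1.51  0.95]
 err mm [   4.9   18.  -107.5]  shift units now-axes [-0.655 -0.653  5.375]  target-axes [-0.677 -0.644  5.374]  turn units [ 0.021  0.045 -0.037]
```

play_rows(motion=[-0.3,-0.3,0.2,0.02,0.04,-0.04,1,-0.37,-0.34,0.5,0,0,0,1,0,0,0.6,0,0,0,1,0,0,0.6,0,0,0,1,0,0,0.6,0,0,0,1,0,0,0.6,0,0,0,1,0,0,0.3,0,0,0,1,0,0,0,0,0,0,1])

```text
t: 14.45
tool_pos: [0.5525, -0.001, 0.3266]
tool_rot: [0.859, -0.512, -0.002, 0.001]
contact_force: [-0.1, -0.9, -0.2]
grip_width: 0.0925
```

Run:
```python
from h import *
go(.5533,-.0018,.29,-1.076)
```

```text
t 14.45 pos [ 0.5525 -0.001   0.3266] yaw -1.0752 tilt [-0.0045  0.0012] F [-0.1 -0.9 -0.2] T [ 0.01 -0.03  0.01] w 0.0925 j [-0.09  0.06  1.71  0.    1.38  0.98]
 err mm [  0.8  -0.8 -36.6]  shift units now-axes [ 0.062 -0.021  1.829]  target-axes [ 0.056 -0.015  1.829]  turn units [0.034 0.032 0.008]
```

play_rows(motion=[0.05,-0.01,0.3,0,0.01,0,1,0,0,0.45,0,0,0,1,0,0,0.45,0,0,0,1,0,0,0.4,0,0,0,1,0,0,0.2,0,0,0,1,0,0,0,0,0,0,1,0,0,0,0,0,0,1,0,0,0,0,0,0,1])

```text
t: 15.12
tool_pos: [0.5542, -0.0016, 0.2937]
tool_rot: [0.859, -0.512, 0.0, -0.0]
contact_force: [-0.4, -0.2, 0.4]
grip_width: 0.0929
```

Run:
```python
from h import *
go(.5533,-.0018,.29,-1.076)
```

```text
t 15.12 pos [ 0.5542 -0.0016  0.2937] yaw -1.075 tilt [ 0.0006 -0.    ] F [-0.4 -0.2  0.4] T [ 0.    0.03 -0.04] w 0.0929 j [-0.1   0.09  1.74  0.    1.31  0.98]
 err mm [-0.9 -0.2 -3.7]  shift units now-axes [-0.014  0.042  0.187]  target-axes [-0.014  0.042  0.187]  turn units [-0.005 -0.003  0.01 ]
```

play_rows(motion=[-0.01,0.04,0.18,0,0,0.01,1,0,0,0,0,0,0,1,0,0,0,0,0,0,0,0,0,0,0,0,0,0,0,0,0,0,0,0,0,0,0,0,0,0,0,0,0,0,0,0,0,0,0,0,0,0,0,0,0,0], squeeze=40)

```text
t: 15.78
tool_pos: [0.5532, -0.0019, 0.2898]
tool_rot: [0.859, -0.512, 0.0, -0.0]
contact_force: [0.4, -0.6, -0.0]
grip_width: 0.0574
```

play_rows(motion=[0,0,0,0,0,0,0,0,0,0,0,0,0,0,0,0,0,0,0,0,0,0,0,0,0,0,0,0,0,0,0,0,0,0,0,0,0,0,0,0,0,0,0,0,0,0,0,0,0,0,0,0,0,0,0,0])

```text
t: 16.45
tool_pos: [0.5535, -0.002, 0.2907]
tool_rot: [0.859, -0.512, 0.001, -0.0]
contact_force: [-0.5, -1.6, 5.1]
grip_width: 0.0326
```

Run:
```python
from h import *
go(.5533,-.0018,.29,-1.076)
shot("wrist","w6");crop("w6",170,90,340,240,4)
```

```text
t 16.45 pos [ 0.5535 -0.002   0.2907] yaw -1.0761 tilt [ 0.0014 -0.0003] F [-0.5 -1.6  5.1] T [-0.15  0.19 -0.11] w 0.0326 j [-0.1   0.09  1.75 -0.    1.31  0.98]
 err mm [-0.2  0.2 -0.7]  shift units now-axes [-0.013  0.005  0.033]  target-axes [-0.013  0.005  0.033]  turn units [-0.01  -0.009 -0.001]
```

View pics/w6_c170_90.png

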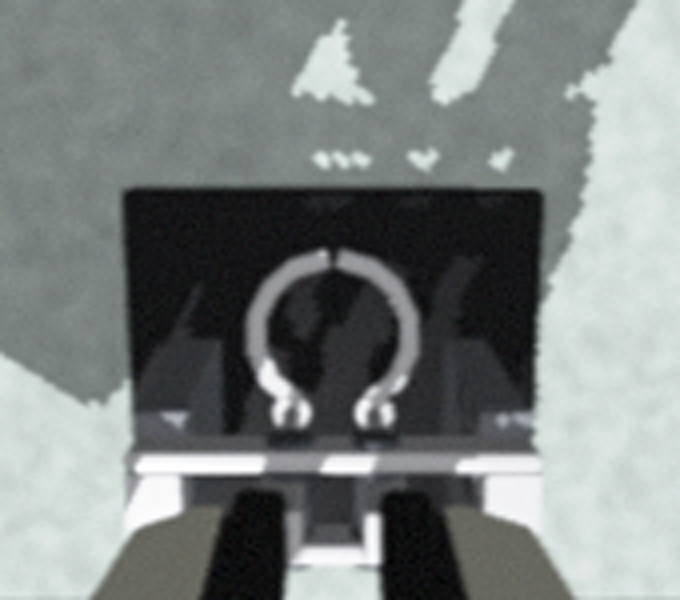

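play_rows(motion=[0,0,-0.15,0,0,0,0,0,0,-0.3,0,0,0,0,0,0,-0.5,0,0,0,0,0,0,-0.8,0,0,0,0,0,0,-1,0,0,0,0,0,0,-1,0,0,0,0,0,0,-1,0,0,0,0,0,0,-0.7,0,0,0,0])

```text
t: 17.17
tool_pos: [0.5533, -0.0018, 0.4017]
tool_rot: [0.859, -0.512, 0.001, -0.001]
contact_force: [0.1, 0.3, -1.1]
grip_width: 0.0329
```

Run:
```python
from h import *
go(.4817,-.3013,.41,-1.076)
shot("wrist","w7");crop("w7",170,90,340,240,4)
```

```text
t 17.17 pos [ 0.5533 -0.0018  0.4017] yaw -1.076 tilt [ 0.0023 -0.0001] F [ 0.1  0.3 -1.1] T [-0.   -0.04  0.06] w 0.0329 j [-0.1   0.    1.63  0.    1.51  0.98]
 err mm [ -71.6 -299.5    8.3]  shift units now-axes [11.479 10.261 -0.422]  target-axes [11.479 10.262 -0.415]  turn units [-0.02  -0.012  0.   ]
```

View pics/w7_c170_90.png

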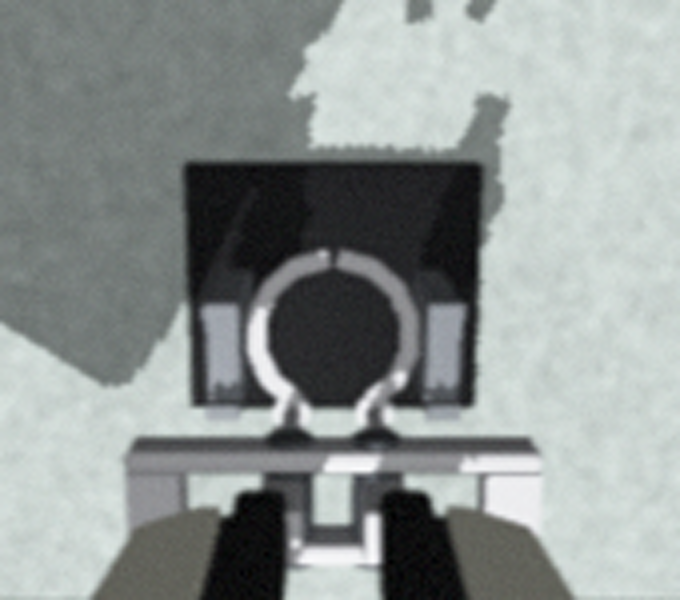

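```bash
cat >> h.py <<'E'
def ring(name,zt):
    z=load(name);P=cloud(z); sub=np.zeros((384,512),bool); sub[145:192,225:280]=1
    m=sub&(abs(P[...,2]-zt)<.012); r=P[m]
    v,u=np.nonzero(m)
    A=np.c_[r,np.ones(len(r))]; 
    c,rad=cv2.minEnclosingCircle(r[:,:2].astype(np.float32))
    cf=np.linalg.lstsq(np.c_[r[:,:2]-r[:,:2].mean(0),np.ones(len(r))],r[:,2],rcond=None)[0]
    # algebraic circle fit
    s=np.linalg.lstsq(np.c_[2*r[:,:2],np.ones(len(r))],(r[:,:2]**2).sum(1),rcond=None)[0]
    print(name,len(r),"z",np.median(r[:,2]),"encl",c,rad,"fit",s[:2],np.sqrt(s[2]+s[:2]@s[:2]),"tilt",cf[:2])
    return s[:2]
E
python3 - <<'E'
from h import *
for n,zz,tz in (("w6",.0185,.2907),("w7",.1295,.4017)):
    c=ring(n,zz)
    d=c-np.array([.5534,-.0019]); a=-1.076+np.pi/2
    print("offset along pliers x,y",d@[np.cos(a),np.sin(a)],d@[-np.sin(a),np.cos(a)])
E
```

```text
w6 2461 z 0.007784918729532167 encl (0.5718311071395874, 0.00850953720510006) 0.034532614052295685 fit [0.57269301 0.00889289] 0.02005455376363751 tilt [-0.00930818 -0.01062763]
offset along pliers x,y 0.022104145458348056 0.0003371184817777792
w7 477 z 0.12990635351813712 encl (0.5695889592170715, 0.0067876484245061874) 0.021237917244434357 fit [0.57053054 0.00749644] 0.017967138290303455 tilt [-0.00057824 -0.00110081]
offset along pliers x,y 0.019537919165125955 0.00013500856911041804
```

play_rows(motion=[0.3,0.27,-0.2,-0.02,-0.01,0,0,0.7,0.63,-0.2,0,0,0,0,1,0.89,0,0,0,0,0,1,0.89,0,0,0,0,0,1,0.89,0,0,0,0,0,1,0.89,0,0,0,0,0,1,0.89,0,0,0,0,0,1,0.89,0,0,0,0,0])

```text
t: 17.88
tool_pos: [0.5087, -0.1858, 0.4056]
tool_rot: [0.859, -0.512, -0.002, 0.001]
contact_force: [0.8, -0.3, -2.1]
grip_width: 0.0332
```

play_rows(motion=[1,0.89,0,0,0,0,0,1,0.89,0,0,0,0,0,1,0.89,0,0,0,0,0,0.7,0.63,0,0,0,0,0,0.4,0.36,0,0,0,0,0,0.2,0.18,0,0,0,0,0,0,0,0,0,0,0,0,0,0,0,0,0,0,0])

```text
t: 18.55
tool_pos: [0.4831, -0.2959, 0.4065]
tool_rot: [0.859, -0.512, -0.001, 0.0]
contact_force: [0.1, 0.3, -1.8]
grip_width: 0.0328
```

Run:
```python
from h import *
go(.4819,-.3012,.395,-1.076)
```

```text
t 18.55 pos [ 0.4831 -0.2959  0.4065] yaw -1.076 tilt [-0.0028  0.0009] F [ 0.1  0.3 -1.8] T [-0.02  0.01 -0.02] w 0.0328 j [-0.64  0.04  1.58 -0.    1.52  0.44]
 err mm [ -1.2  -5.3 -11.5]  shift units now-axes [0.203 0.178 0.573]  target-axes [0.202 0.179 0.573]  turn units [0.02  0.021 0.   ]
```

play_rows(motion=[0.1,0.09,0.2,0.02,0.02,0,0,0.1,0.09,0.25,0,0,0,0,0,0,0.1,0,0,0,0,0,0,0,0,0,0,0,0,0,0,0,0,0,0,0,0,0,0,0,0,0,0,0,0,0,0,0,0,0,0,0,0,0,0,0])

```text
t: 19.22
tool_pos: [0.4819, -0.3017, 0.3962]
tool_rot: [0.859, -0.512, 0.001, 0.0]
contact_force: [0.1, -0.7, -1.5]
grip_width: 0.0331
```

Run:
```python
from h import *
go(.4819,-.3012,.34,-1.076)
shot("wrist","w8");crop("w8",190,110,330,210,5)
shot("scene","s8");crop("s8",50,180,150,280,6)
z=load("w8");P=cloud(z);zz=bot.get_state()['tool_pos'][2]-.272
ring("w8",zz)
sub=np.zeros((384,512),bool); sub[145:192,225:280]=1
m=sub&(P[...,2]>.088)&(P[...,2]<.1);r=P[m];print(len(r),r.mean(0),cv2.minEnclosingCircle(r[:,:2].astype(np.float32)))
```

```text
t 19.22 pos [ 0.4819 -0.3017  0.3962] yaw -1.0759 tilt [ 0.0008 -0.0011] F [ 0.1 -0.7 -1.5] T [0.04 0.02 0.03] w 0.0331 j [-0.65  0.05  1.59 -0.    1.5   0.43]
 err mm [  0.    0.5 -56.2]  shift units now-axes [-0.024 -0.011  2.808]  target-axes [-0.02  -0.011  2.808]  turn units [-0.002 -0.013  0.001]
w8 479 z 0.12437400899729927 encl (0.498075395822525, -0.29363077878952026) 0.021250581368803978 fit [ 0.49872629 -0.29265785] 0.01795359717655708 tilt [-0.00971649 -0.00176873]
405 [ 0.4990565  -0.29177911  0.0960852 ] ((0.4986696243286133, -0.29191938042640686), 0.01208447851240635)
```

View pics/w8_c190_110.png

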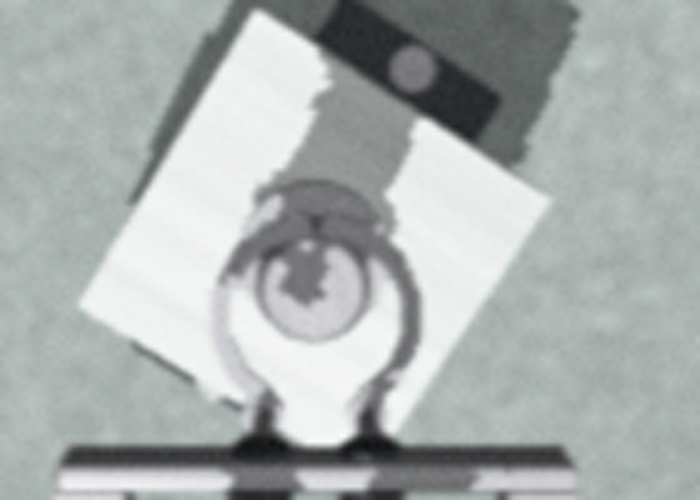

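View pics/s8_c50_180.png

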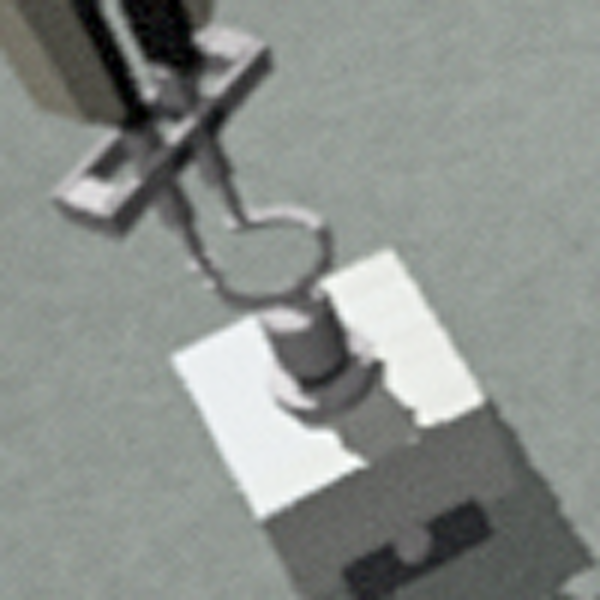

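play_rows(motion=[-0.03,-0.02,0.15,0,0,0,0,0,0,0.25,0,0,0,0,0,0,0.25,0,0,0,0,0,0,0.25,0,0,0,0,0,0,0.15,0,0,0,0,0,0,0.05,0,0,0,0,0,0,0,0,0,0,0,0,0,0,0,0,0,0])

```text
t: 19.98
tool_pos: [0.4819, -0.301, 0.3739]
tool_rot: [0.859, -0.512, 0.0, 0.0]
contact_force: [1.1, 0.1, -2.4]
grip_width: 0.033
```

Run:
```python
from h import *
go(.4822,-.3009,.34,-1.076)
shot("wrist","w9");crop("w9",190,110,330,210,5)
```

```text
t 19.98 pos [ 0.4819 -0.301   0.3739] yaw -1.076 tilt [ 0.0005 -0.0008] F [ 1.1  0.1 -2.4] T [ 0.   -0.01  0.02] w 0.033 j [-0.65  0.06  1.62 -0.    1.46  0.43]
 err mm [  0.3   0.1 -33.9]  shift units now-axes [-0.    -0.017  1.696]  target-axes [ 1.000e-03 -1.700e-02  1.696e+00]  turn units [-0.   -0.01 -0.  ]
```

View pics/w9_c190_110.png

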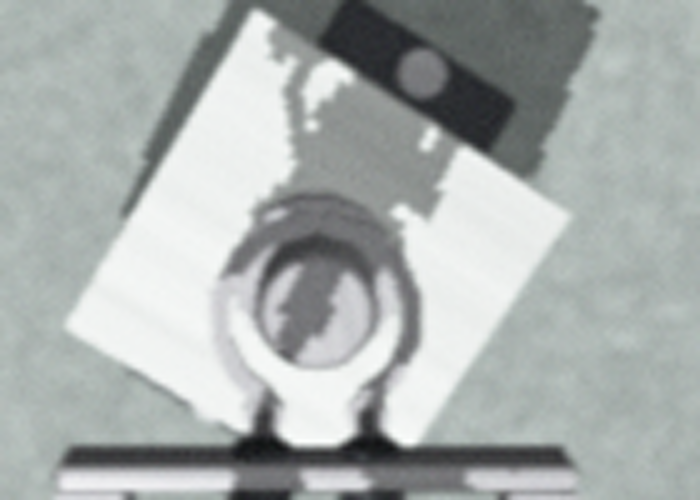

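play_rows(motion=[0,-0.01,0.1,0,0,0,0,0,0,0.2,0,0,0,0,0,0,0.2,0,0,0,0,0,0,0.2,0,0,0,0,0,0,0.15,0,0,0,0,0,0,0.05,0,0,0,0,0,0,0,0,0,0,0,0,0,0,0,0,0,0])

```text
t: 20.7
tool_pos: [0.4821, -0.3009, 0.3559]
tool_rot: [0.859, -0.512, 0.0, 0.0]
contact_force: [-0.3, 0.2, -2.2]
grip_width: 0.0327
```

Run:
```python
from h import *
go(.4822,-.3009,.34,-1.076)
shot("wrist","w10");crop("w10",190,110,330,210,5)
```

```text
t 20.7 pos [ 0.4821 -0.3009  0.3559] yaw -1.076 tilt [ 0.0004 -0.0008] F [-0.3  0.2 -2.2] T [ 0.04 -0.02  0.  ] w 0.0327 j [-0.65  0.07  1.64 -0.    1.43  0.43]
 err mm [  0.1   0.  -15.9]  shift units now-axes [ 0.001 -0.006  0.793]  target-axes [ 0.002 -0.006  0.793]  turn units [ 0.    -0.009  0.   ]
```

View pics/w10_c190_110.png

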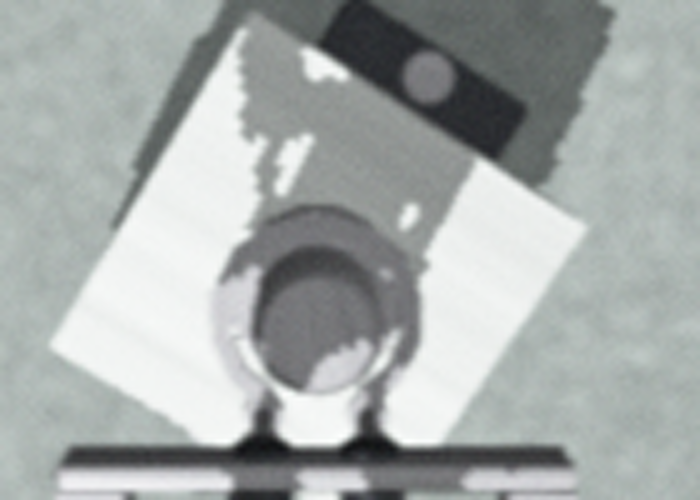

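play_rows(motion=[0,0,0.1,0,0,0,0,0,0,0.2,0,0,0,0,0,0,0.2,0,0,0,0,0,0,0.15,0,0,0,0,0,0,0.1,0,0,0,0,0,0,0.03,0,0,0,0,0,0,0,0,0,0,0,0,0,0,0,0,0,0])

```text
t: 21.42
tool_pos: [0.4821, -0.301, 0.3403]
tool_rot: [0.859, -0.512, 0.0, 0.0]
contact_force: [0.2, -0.1, -1.1]
grip_width: 0.0328
```

Run:
```python
from h import *
go(.4822,-.3009,.34,-1.076)
shot("wrist","w11");crop("w11",190,110,330,210,5)
shot("scene","s11");crop("s11",50,180,150,280,6)
z=load("w11");P=cloud(z);a=-1.076+np.pi/2
sub=np.zeros((384,512),bool); sub[140:192,225:280]=1
for lo,hi in ((.06,.0645),(.0655,.073),(.09,.1)):
    m=sub&(P[...,2]>lo)&(P[...,2]<hi);r=P[m];print(lo,len(r),r.mean(0).round(4),np.median(r[:,2]),cv2.minEnclosingCircle(r[:,:2].astype(np.float32)))
m=sub&(P[...,2]>.0645)&(P[...,2]<.075);r=P[m]
for y0 in (-.02,-.0,.01):
  pass
print(np.histogram(P[sub][:,2],bins=np.arange(.05,.1,.002)))
go(.4822,-.3009,.34,-1.076)
```

```text
t 21.42 pos [ 0.4821 -0.301   0.3403] yaw -1.076 tilt [ 0.0005 -0.0009] F [ 0.2 -0.1 -1.1] T [-0.02  0.07 -0.02] w 0.0328 j [-0.65  0.08  1.66 -0.    1.4   0.43]
 err mm [ 0.1  0.1 -0.3]  shift units now-axes [-0.    -0.006  0.017]  target-axes [-0.    -0.006  0.017]  turn units [ 0.   -0.01 -0.  ]
0.06 253 [ 0.5044 -0.2888  0.0625] 0.06252778100101601 ((0.4992966949939728, -0.2915468215942383), 0.01670333743095398)
0.0655 440 [ 0.5021 -0.2901  0.0686] 0.06859986430073331 ((0.497949481010437, -0.29286253452301025), 0.021170368418097496)
0.09 609 [ 0.4999 -0.2914  0.096 ] 0.09630654413460908 ((0.4989722967147827, -0.29185086488723755), 0.012049883604049683)
(array([   1,  283, 1154,   24,    1,   51,  198,   10,   90,  334,    6,
         10,    9,    9,   13,    6,    6,   13,   11,   12,    9,   43,
        169,  386]), array([0.05 , 0.052, 0.054, 0.056, 0.058, 0.06 , 0.062, 0.064, 0.066,
       0.068, 0.07 , 0.072, 0.074, 0.076, 0.078, 0.08 , 0.082, 0.084,
       0.086, 0.088, 0.09 , 0.092, 0.094, 0.096, 0.098]))
t 21.52 pos [ 0.4821 -0.301   0.3406] yaw -1.076 tilt [ 0.0008 -0.0011] F [ 0.   0.6 -2.4] T [ 0.03 -0.02 -0.02] w 0.0329 j [-0.65  0.08  1.66 -0.    1.4   0.43]
 err mm [ 0.1  0.1 -0.6]  shift units now-axes [-0.003 -0.005  0.028]  target-axes [-0.003 -0.005  0.028]  turn units [-0.001 -0.014  0.   ]
```

View pics/w11_c190_110.png

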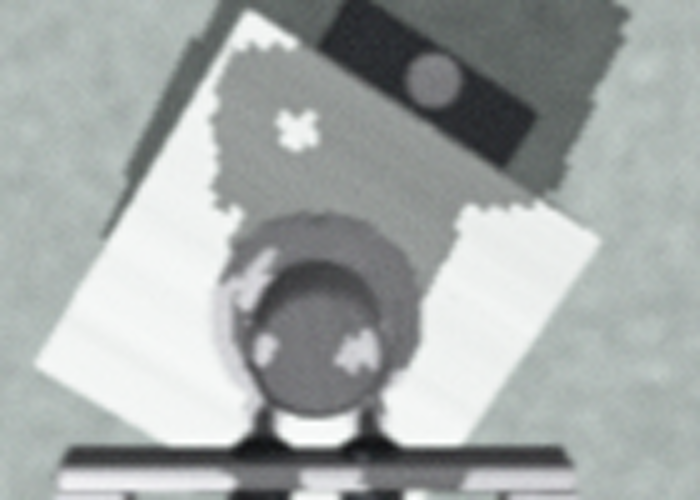

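View pics/s11_c50_180.png

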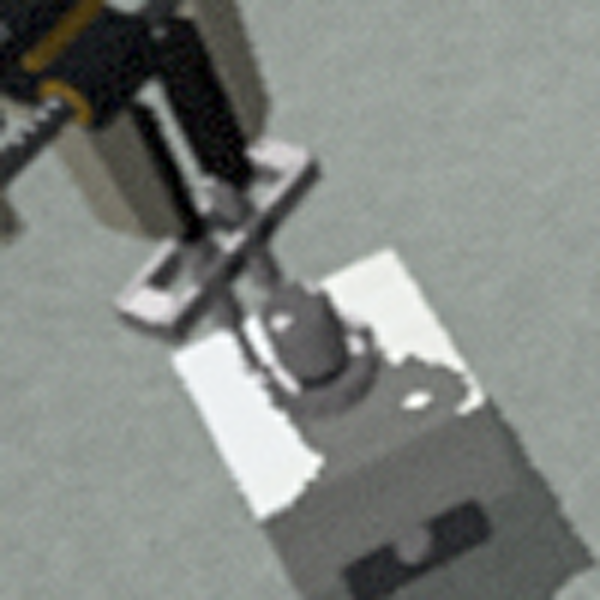

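play_rows(motion=[0,0,0.01,0,0,0,0,0,0,0,0,0,0,0,0,0,0,0,0,0,0,0,0,0,0,0,0,0,0,0,0,0,0,0,0,0,0,0,0,0,0,0,0,0,0,0,0,0,0,0,0,0,0,0,0,0])

```text
t: 22.18
tool_pos: [0.4821, -0.3009, 0.3401]
tool_rot: [0.859, -0.512, 0.0, 0.0]
contact_force: [1.0, 0.3, -3.0]
grip_width: 0.0329
```

Run:
```python
from h import *
go(.4822,-.3009,.34,-1.076)
print(bot.hand_in())
```

```text
t 22.18 pos [ 0.4821 -0.3009  0.3401] yaw -1.076 tilt [ 0.0005 -0.0008] F [ 1.   0.3 -3. ] T [-0.01 -0.    0.  ] w 0.0329 j [-0.65  0.08  1.66 -0.    1.4   0.43]
 err mm [ 0.1  0.  -0.1]  shift units now-axes [ 0.001 -0.007  0.006]  target-axes [ 0.001 -0.007  0.006]  turn units [-0.   -0.01 -0.  ]
the job is handed in; nothing more can be done
None
```

I stood the spindle in the socket and let it go, then took the pliers out of their stand, squeezed them at 40 N and lowered the spread ring to the groove. I handed the job in at 22.2 s of the 54 s allowed, still holding the pliers squeezed.

**Spindle:** fully home. After release its collar top measured 62.5 mm above the bench (63 mm expected), and I saw no shift in it while the ring came down.

**Ring:**
- **Height and level:** the mid-plane is about 67.5 mm above the bench, which is the groove's mid-height. The tool was within about 1 mrad of vertical.
- **Centring:** about 1 mm or better around the spindle, worked out from the ring's position in the hand. In the last picture the ring was too hidden to fit a circle on its own.
- **Contact:** the wrist force was about 3 N downward, close to the pliers' own weight, so the ring is not bearing on the spindle.
- **Squeeze:** the opening read 33 mm where 34 mm was expected. The gripper also read about 0.8 mm low on the 24 mm spindle, and the pictures show the ring fully spread.

**Disagreement between cameras:** the scene camera put things 2 to 3.5 mm lower in y than the top camera. The wrist camera matched the top camera on the spindle and fell between the two on the block. I used the wrist camera for the final alignments.

The flask, dowel and rack were not touched.

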